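# Hang the tool tote on the two-pronged hook

## Task

The wooden tool tote has been pushed end-first under the low shelf, so the middle of its handle cannot be reached. Draw it out, set it down on the open bench fully clear of the shelf's front and let go of it; then take it again by the handle and hang it level by its handle bar on both prongs of the hook stand, at rest in the low point of the prongs. Leave the other things on the bench where they are.

Things in the scene. Friction and masses are not known exactly. Their poses are not given: they have to be found in the camera images.
- tote: open carpenter's tote of pale wood, 200 long (its x) x 110 wide (y) x 160 high, about 0.4 kg, empty. Origin: centre of the underside, z up. Long side walls 8 thick, 40 high; an upright board at each end; a round handle bar between these. Both ends alike. At the start it stands on the bench, 75 to 95 of its -x end sticking out of the shelf's front
- tote_handle (a point): middle of the tote's round handle bar (16 diameter, along the tote's x from end board to end board, 180 long), on its centre line, 120 above the tote's underside
- tote_end_a (a point): middle of the outer face of the tote's -x end board (sticks out at the start), 80 above the underside. End boards are 10 thick (x = 90 to 100 from the tote's centre), 110 wide up to 60 high, then 70 wide up to the top at 160
- tote_end_b (a point): the same point on the tote's +x end board (at the start under the shelf)
- shelf: low bench shelf, fixed: plywood board 240 deep (x) x 300 wide (y), 18 thick, underside 180 above the bench, on four 25 square legs at (+-105, +-135). Origin: on the bench under the board's centre. Its open front edge, at x = -120, faces its own -x. Flat carved boards lie on top, up to 245 above the bench, from 35 behind the front edge
- hookstand: hook stand, fixed: upright wooden board 130 wide (y), 30 thick, top 215 above the bench, on a foot 25 high that reaches 10 in front of it. Origin: on the bench below the middle of the board's front face, which faces its own -x. From that face two parallel steel prongs of 10 diameter stick out at y = +-40 (70 free between them)
- hook_seat (a point): midway between the prongs at their low point, on the level of their top, 190 above the bench; axes as the stand's. Each prong's centre line falls from 197 high at the board to 185 at the low point, 85 out, then rises to a tip 125 out, 205 high. When the tote hangs, its handle's centre is about 9 above this point, the bar along y
- board: bystander: flat carved bellows board of pale wood, round blade and short handle, 200 x 124 x 14, origin at its underside
- mallet: bystander: wooden mallet lying on its side, 210 long (x), head 65 x 110 x 60 at its +x end, origin at its underside
- jar: bystander: closed amber glass jar, 72 diameter, 100 high, origin at its underside
Not all that is in view belongs to the job. Leave any green or turquoise look-alike of the tote alone.

How it is judged:
By the outcome, as a careful person would: the job done as asked, in the order asked, and still so for the second after the job is handed in, with the robot touching nothing.
It also fails if it takes over 59 s, if anything falls off the work surface, if the arm or the gripper's body presses on something with over 40 N, if the wrist force passes 120 N, or if a joint passes its speed limit or range.

## Robot

A 6-joint arm with a two-finger parallel gripper is mounted at the origin on the work surface. World frame = base frame: x ahead of the robot, y to its left, z up, the work surface at z = 0. Lengths are in mm, angles in rad, forces in N, time in s.
With the tool pointing down it reaches from about 325 to 1000 mm from the base axis. Payload 5.1 kg.
Tool frame: the origin (TCP) lies at the very end of the fingers, on their centre line; the grasp point (between the pads) lies 19 mm behind it; z points along the fingers, y is the direction in which the jaws open and shut (so a half turn about z gives the same grasp; the last joint's range is limited). The gripper opens to 85 mm and grips with 20 to 120 N. Pads are 22 mm wide; open, the fingers measure 114 mm over their backs; the gripper's body (76 mm by 85 mm) begins 54 mm behind the grasp point. The pads swing forward as they close: fully open they stand 13 mm farther back than shut.
Start: joints at [-1.372, 0.124, 1.65, -0, 1.367, -0.083], TCP at [180.723, -624.359, 231.322] pointing down, gripper open.
Joint ranges: [-2.61, 2.61], [-1.02, 2.33], [0.03, 2.71], [-1.35, 4.49], [0.32, 2.68], [-2.91, 2.91]. Speed limits (rad/s): [2.57, 2.57, 3.14, 3.14, 3.14, 3.14].

## Interface

Orientations are given as [roll, pitch, yaw] about the fixed x, y, z axes, in that order (R = Rz(yaw) Ry(pitch) Rx(roll)).
In Python, from rig import read_state, imaging, env gives the robot as it stands. The module is installed in compiled form; this text tells all that it offers.
- The arm moves only by the tool move_arm, never from a script. Its argument "motion" is a list of rows, each an object with "travel": the shift along the tool's x, y, z in mm, a list of three; "twist": the turn, a rotation vector about the tool's x, y, z in rad, a list of three. A call has 1 to 20 rows; each row shifts and turns the commanded pose from where the row before left it, along the tool's axes as they then stand; what a row does not reach is not made up. A row lasts 1/10 s, in which the tool goes at most 50 mm and 8.59 degrees, less where a joint would pass 70% of its speed; a pose out of reach is approached as far as the arm can. A call with a gripper value outside its range is refused whole. "claw" is the opening, from 0 (shut) to 1 (fully open), set as the call begins (left out, the last holds). The fingers move at their own pace and stop on an object; "squeeze" is the grip in N (left out, the last holds). Time passes only in rows, so rows that do not move let the fingers close. It gives the time, the measured TCP pose, the force and the opening at its end, in the units of the state.
- read_state(): the state, without advancing time (a new reading comes with each control period).
- imaging.capture(name): name is "side" or "top" or "wrist"; returns a dict with "color" (420x560x3 uint8, red, green, blue), "range_z" (420x560 float32, mm along the optical axis (not along the pixel's ray), 0 where there is no reading), "fx", "fy", "cx", "cy" (pixels), "k1" (the pictures are not rectified: a ray, as slopes to the right and down, at radius r is drawn at 1 + k1 r^2 times it, then the intrinsics apply), "T" (4x4, takes a point from camera to world coordinates); the wrist camera has in their place "T_tool_cam" (4x4, takes a point from camera to tool coordinates, whose origin is the TCP and whose axes are the flange's). Camera axes: x right, y down, z forward; pixel columns grow to the right and rows downward; lengths in mm; the calibration is good to about 2 mm. A picture is of the moment at which its call begins: read the wrist's pose just before it.
- env.finish_job(): hands the job in, once; it reports no verdict.
The state is a dict: "time_s": time; "qpos": joint angles; "joint_velocities": joint speeds; "tau": joint torques, N m; "tool_pos": TCP position; "orientation": TCP orientation; "contact_force": force on the tool from outside, world axes, zero at the start; "torque": the same for the moment, N m; "finger_gap": opening from 0.0 (shut) to 1.0 (fully open).
Only numpy, scipy, OpenCV 4.12 (cv2) and the standard library are available. Lean on these libraries where they do the work, as an engineer would, in place of code of your own. Each camera call takes 0.05 s, during which the arm holds its last target. There are 200 camera calls.

## Working session

There is one attempt and no reset: what is moved stays moved. The work goes in short steps, Python scripts to look and compute and a tool call to move; the robot and the scene stay as the last step left them, time stands still between calls to the robot, and variables do not carry over. Pictures are saved under pics/ and viewed, about 8 in all and at most 12, crops included, and the job is handed in when it is done.

Besides the shell and the picture viewer there is one more tool, called as name([rows], argument=value, ...), one row to a line, values as JSON. move_arm: Moves the arm, as the interface text tells. Its arguments: {"type":"object","properties":{"motion":{"type":"array"},"claw":{"type":"number"},"squeeze":{"type":"number"}},"required":["motion"]}

```bash
mkdir -p pics
cat > h.py <<'E'
import numpy as np, cv2
from rig import read_state, imaging, env
from scipy.spatial.transform import Rotation as R
def save(c,n): cv2.imwrite(f'pics/{n}.png',c['color'][:,:,::-1])
def pts(c,T=None):
    T=c['T'] if T is None else T
    h,w=c['range_z'].shape
    u,v=np.meshgrid(np.arange(w),np.arange(h))
    K=np.array([[c['fx'],0,c['cx']],[0,c['fy'],c['cy']],[0,0,1.]])
    p=cv2.undistortPoints(np.stack([u,v],-1).reshape(-1,1,2).astype(float),K,np.array([c['k1'],0,0,0.])).reshape(h,w,2)
    z=c['range_z'].astype(float)
    P=np.stack([p[...,0]*z,p[...,1]*z,z],-1)@T[:3,:3].T+T[:3,3]
    P[z==0]=np.nan
    return P
def toolT():
    s=read_state();T=np.eye(4);T[:3,:3]=R.from_euler('xyz',s['orientation']).as_matrix();T[:3,3]=s['tool_pos'];return T
E
python3 - <<'E'
from h import *
s=read_state();print({k:np.round(v,3) for k,v in s.items()})
for n in ('side','top'):
    c=imaging.capture(n);save(c,n+'0');np.savez(n+'0.npz',P=pts(c),C=c['color']);print(n,np.round(c['T'],2),c['fx'])
E
```

```text
{'time_s': np.float64(0.0), 'qpos': array([-1.372,  0.124,  1.652, -0.   ,  1.368, -0.083]), 'joint_velocities': array([ 0.001,  0.002, -0.001, -0.001,  0.001, -0.002]), 'tau': array([-0.0000e+00, -4.2362e+01, -3.6545e+01, -0.0000e+00,  7.0000e-03,
       -0.0000e+00]), 'tool_pos': array([ 180.606, -623.771,  230.085]), 'orientation': array([-3.14 , -0.   ,  0.282]), 'contact_force': array([-0.127, -0.687, -0.538]), 'torque': array([-0.012,  0.002,  0.031]), 'finger_gap': np.float64(1.002)}
side [[-5.10000e-01  7.60000e-01 -4.00000e-01  9.98860e+02]
 [ 8.60000e-01  4.40000e-01 -2.50000e-01  3.62090e+02]
 [-1.00000e-02 -4.70000e-01 -8.80000e-01  1.24268e+03]
 [ 0.00000e+00  0.00000e+00  0.00000e+00  1.00000e+00]] 484.4675641871907
top [[ 8.00000e-02 -9.70000e-01  2.10000e-01  1.48640e+02]
 [-1.00000e+00 -8.00000e-02  2.00000e-02  8.30000e+00]
 [-1.00000e-02 -2.10000e-01 -9.80000e-01  1.64541e+03]
 [ 0.00000e+00  0.00000e+00  0.00000e+00  1.00000e+00]] 515.5682156699997
```

```bash
python3 -c "
import cv2,numpy as np
a=cv2.imread('pics/side0.png');b=cv2.imread('pics/top0.png');cv2.imwrite('pics/both.png',cv2.resize(np.vstack([a,b]),(800,1200))[:1200])"
```

```text
(no output)
```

View pics/top0.png

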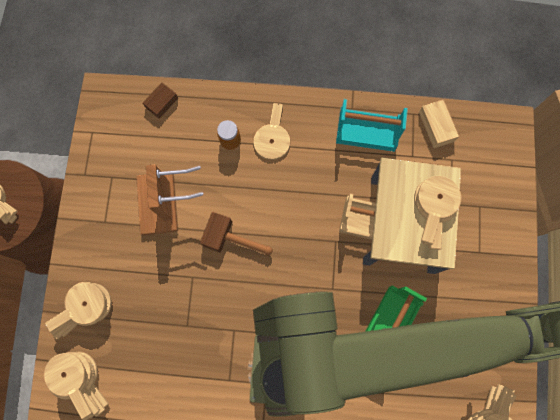

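View pics/side0.png

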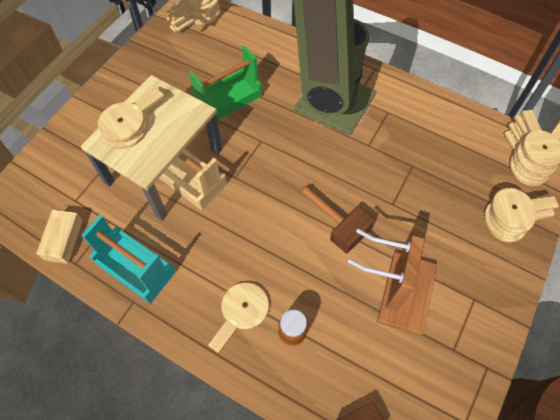

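Top view: the shelf spans about (380-460, 160-265), with the tote's end protruding to the left at (345-375, 197-238). The hook stand is at (137-177, 165-235), with its prongs pointing right towards (200, 168) and (203, 195). The mallet is at (205-270, 215-255), the jar at (228, 133) and the board at (272, 140). The teal and green totes are look-alikes.

Run:
```python
from h import *
d=np.load('top0.npz');P=d['P'];C=d['C']
s=np.load('side0.npz');Q=s['P'];D=s['C']
def box(P,u0,u1,v0,v1,zl,zh):
    q=P[v0:v1,u0:u1].reshape(-1,3);q=q[(q[:,2]>zl)&(q[:,2]<zh)];return q
def rect(q,n):
    r=cv2.minAreaRect(q[:,:2].astype(np.float32));print(n,len(q),'z',np.round(np.median(q[:,2]),1),'c',np.round(r[0],1),np.round(r[1],1),round(r[2],1),'corners',np.round(cv2.boxPoints(r)).tolist())
rect(box(P,365,470,150,275,188,207),'shelf top')
rect(box(P,330,378,185,245,148,172),'tote end top(top)')
rect(box(P,330,378,185,245,110,140),'tote handle(top)')
rect(box(P,330,378,185,245,25,110),'tote low(top)')
rect(box(Q,160,235,140,215,145,172),'tote end top(side)')
rect(box(Q,160,235,140,215,20,175),'tote all(side)')
rect(box(Q,160,235,140,215,110,140),'handle(side)')
rect(box(P,130,180,155,240,205,225),'stand top(top)')
rect(box(Q,380,440,230,335,205,225),'stand top(side)')
for X,b in((P,(160,215,150,215)),(Q,(345,412,225,290))):
    q=box(X,*b,178,216);print('prong pts',len(q));
    for p in q[::max(1,len(q)//40)]: print(np.round(p).astype(int).tolist(),end=' ')
    print()
rect(box(P,195,280,205,260,15,120),'mallet');rect(box(P,212,245,115,155,50,120),'jar');rect(box(P,250,295,100,165,8,30),'board')
rect(box(P,330,410,95,160,15,200),'teal');rect(box(P,365,425,285,340,15,200),'green')
```

```text
shelf top 6122 z 198.3 c [ 488.3 -343.8] [242.2 304. ] 87.6 corners [[331.0, -459.0], [635.0, -471.0], [645.0, -229.0], [341.0, -217.0]]
tote end top(top) 88 z 159.6 c [ 498.9 -149.6] [10.6 71.7] 81.8 corners [[463.0, -150.0], [534.0, -160.0], [535.0, -149.0], [464.0, -139.0]]
tote handle(top) 154 z 126.0 c [ 491.2 -187.5] [88.4 66.3] 81.6 corners [[452.0, -226.0], [518.0, -236.0], [530.0, -149.0], [465.0, -139.0]]
tote low(top) 284 z 40.7 c [ 491.8 -195.1] [107.2 114.5] 84.4 corners [[430.0, -243.0], [544.0, -254.0], [554.0, -147.0], [440.0, -136.0]]
tote end top(side) 151 z 158.2 c [ 501.  -148.3] [14.4 71.3] 83.0 corners [[465.0, -151.0], [535.0, -160.0], [537.0, -145.0], [467.0, -137.0]]
tote all(side) 1430 z 60.4 c [ 493.5 -224.3] [212.3 196.6] 39.6 corners [[349.0, -216.0], [474.0, -368.0], [638.0, -232.0], [512.0, -81.0]]
handle(side) 279 z 125.1 c [ 507.7 -192.7] [ 70.1 117.1] 6.9 corners [[466.0, -139.0], [480.0, -255.0], [549.0, -247.0], [536.0, -130.0]]
stand top(top) 490 z 214.6 c [498.8 420.4] [132.7  47.1] 12.1 corners [[429.0, 430.0], [439.0, 383.0], [569.0, 411.0], [5
[... 1485 characters left out ...]
 213] [562, 430, 214] [563, 434, 209] [562, 428, 181] [564, 440, 198] 
mallet 1173 z 56.3 c [386.7 179.1] [222.4 111. ] 75.0 corners [[304.0, 86.0], [412.0, 57.0], [469.0, 272.0], [362.0, 301.0]]
jar 443 z 97.4 c [726.5 244.8] [67.1 67.8] 62.6 corners [[681.0, 231.0], [741.0, 199.0], [772.0, 259.0], [712.0, 290.0]]
board 1204 z 14.0 c [768.4 107. ] [233.  142.9] 8.0 corners [[643.0, 161.0], [663.0, 20.0], [894.0, 52.0], [874.0, 194.0]]
teal 1233 z 73.3 c [ 747.4 -208.3] [201.2 214.6] 85.6 corners [[633.0, -300.0], [847.0, -317.0], [862.0, -116.0], [648.0, -100.0]]
green 837 z 61.4 c [ 187.2 -322.1] [112.4 161.2] 64.6 corners [[90.0, -338.0], [236.0, -407.0], [284.0, -306.0], [138.0, -237.0]]
```

move_arm([
  {"travel": [0, 0, -30], "twist": [0, 0, 0.14]},
  {"travel": [0, 0, -30], "twist": [0, 0, 0.14]},
  {"travel": [0, 0, -30], "twist": [0, 0, 0.142]},
  {"travel": [0, 0, -30]},
  {"travel": [0, 0, -30]},
], claw=0.7)

```text
schema error: expected keys travel, twist
```

move_arm([
  {"travel": [19.2, -39.6, 0]},
  {"travel": [19.2, -39.6, 0]},
  {"travel": [19.2, -39.6, 0]},
  {"travel": [19.2, -39.6, 0]},
  {"travel": [19.2, -39.6, 0]},
  {"travel": [19.2, -39.6, 0]},
  {"travel": [19.2, -39.6, 0]},
  {"travel": [19.2, -39.6, 0]},
  {"travel": [19.2, -39.6, 0]},
  {"travel": [19.2, -39.6, 0]},
  {"travel": [19.2, -39.6, 0]},
  {"travel": [19.2, -39.6, 0]},
  {"travel": [19.2, -39.6, 0]},
  {"travel": [0, 0, 0]},
  {"travel": [0, 0, 0]},
])

```text
schema error: expected keys travel, twist
```

Run:
```python
from h import *
T=toolT();s=read_state();print(np.round(s['tool_pos'],1),np.round(s['orientation'],3),s['finger_gap'],np.round(s['qpos'],2))
c=imaging.capture('wrist');save(c,'w1');P=pts(c,T@c['T_tool_cam']);print(np.round(c['T_tool_cam'],2))
np.savez('w1.npz',P=P)
q=P.reshape(-1,3)
q=q[(q[:,2]>150)&(q[:,2]<170)&(q[:,1]>-175)&(q[:,1]<-120)&(abs(q[:,0]-500)<70)]
r=cv2.minAreaRect(q[:,:2].astype(np.float32));print(len(q),np.median(q[:,2]),r,cv2.boxPoints(r))
```

```text
[ 180.6 -623.8  230.2] [-3.14  -0.     0.282] 0.9983785067086275 [-1.37  0.12  1.65  0.    1.37 -0.08]
[[  -0.     -0.97   -0.26   64.68]
 [   1.     -0.     -0.     -0.23]
 [   0.     -0.26    0.97 -142.4 ]
 [   0.      0.      0.      1.  ]]
0 nan ((0.0, 0.0), (0.0, 0.0), 0.0) [[0. 0.]
 [0. 0.]
 [0. 0.]
 [0. 0.]]
  return _methods._mean(a, axis=axis, dtype=dtype,
  ret = ret.dtype.type(ret / rcount)
```

View pics/w1.png

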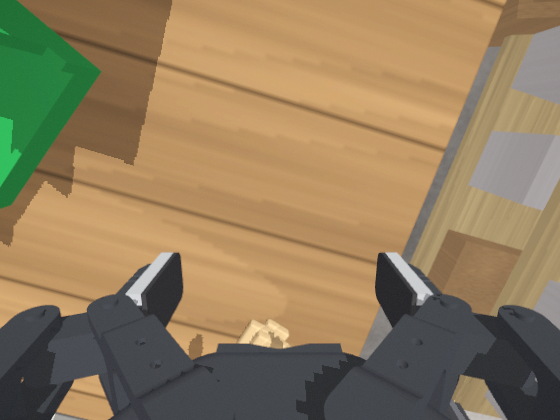

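The arm hasn't moved: both calls were refused because every row needs both keys. This wrist picture shows only the start view, with the green look-alike at the upper left.

move_arm([
  {"travel": [0, 0, -30], "twist": [0, 0, 0.14]},
  {"travel": [0, 0, -30], "twist": [0, 0, 0.14]},
  {"travel": [0, 0, -30], "twist": [0, 0, 0.142]},
  {"travel": [0, 0, -30], "twist": [0, 0, 0]},
  {"travel": [0, 0, -30], "twist": [0, 0, 0]},
], claw=0.7)

```text
time_s: 0.65
tool_pos: [180.7, -624.1, 382.0]
orientation: [-3.141, 0.0, -0.14]
contact_force: [0.6, -0.4, 0.3]
finger_gap: 0.699
```

move_arm([
  {"travel": [19.2, -39.6, 0], "twist": [0, 0, 0]},
  {"travel": [19.2, -39.6, 0], "twist": [0, 0, 0]},
  {"travel": [19.2, -39.6, 0], "twist": [0, 0, 0]},
  {"travel": [19.2, -39.6, 0], "twist": [0, 0, 0]},
  {"travel": [19.2, -39.6, 0], "twist": [0, 0, 0]},
  {"travel": [19.2, -39.6, 0], "twist": [0, 0, 0]},
  {"travel": [19.2, -39.6, 0], "twist": [0, 0, 0]},
  {"travel": [19.2, -39.6, 0], "twist": [0, 0, 0]},
  {"travel": [19.2, -39.6, 0], "twist": [0, 0, 0]},
  {"travel": [19.2, -39.6, 0], "twist": [0, 0, 0]},
  {"travel": [19.2, -39.6, 0], "twist": [0, 0, 0]},
  {"travel": [19.2, -39.6, 0], "twist": [0, 0, 0]},
  {"travel": [19.2, -39.6, 0], "twist": [0, 0, 0]},
  {"travel": [0, 0, 0], "twist": [0, 0, 0]},
  {"travel": [0, 0, 0], "twist": [0, 0, 0]},
])

```text
time_s: 2.15
tool_pos: [500.0, -148.7, 380.8]
orientation: [3.141, 0.001, -0.138]
contact_force: [-0.6, -0.1, -0.2]
finger_gap: 0.702
```

Run:
```python
from h import *
T=toolT();s=read_state();print(np.round(s['tool_pos'],1),np.round(s['orientation'],3),s['finger_gap'],np.round(s['qpos'],2))
c=imaging.capture('wrist');save(c,'w2');P=pts(c,T@c['T_tool_cam'])
q=P.reshape(-1,3)
q=q[(q[:,2]>150)&(q[:,2]<170)&(q[:,1]>-175)&(q[:,1]<-120)&(abs(q[:,0]-500)<70)]
r=cv2.minAreaRect(q[:,:2].astype(np.float32));print(len(q),np.median(q[:,2]),r,cv2.boxPoints(r))
```

```text
[ 500.  -148.7  380.8] [ 3.141e+00  1.000e-03 -1.380e-01] 0.7021831167384738 [-0.39 -0.21  1.73 -0.    1.63  1.32]
550 159.83359163814538 ((501.3179016113281, -147.7570343017578), (9.340658187866211, 69.67876434326172), 82.13019561767578) [[ 466.16718 -147.61308]
 [ 535.1897  -157.15367]
 [ 536.4686  -147.90099]
 [ 467.4461  -138.3604 ]]
```

View pics/w2.png

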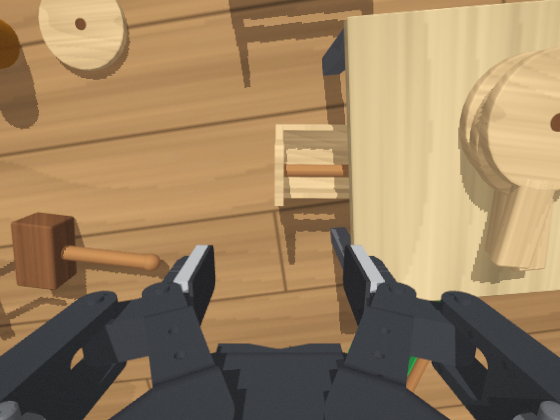

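The wrist view shows the tote's end board at (280, 165), the handle at (315, 170), and the shelf edge at column 350. The board measures 9.3 x 69.7 mm at z 160, as it should, so I descend over it.

move_arm([
  {"travel": [1.2, -1.1, 40], "twist": [0, 0, 0]},
  {"travel": [0, 0, 40], "twist": [0, 0, 0]},
  {"travel": [0, 0, 40], "twist": [0, 0, 0]},
  {"travel": [0, 0, 40], "twist": [0, 0, 0]},
  {"travel": [0, 0, 30], "twist": [0, 0, 0]},
  {"travel": [0, 0, 25], "twist": [0, 0, 0]},
  {"travel": [0, 0, 15], "twist": [0, 0, 0]},
  {"travel": [0, 0, 14], "twist": [0, 0, 0]},
  {"travel": [0, 0, 0], "twist": [0, 0, 0]},
], claw=0.6)

```text
time_s: 3.1
tool_pos: [500.0, -148.8, 135.7]
orientation: [-3.141, 0.003, -0.141]
contact_force: [-1.4, -0.1, 0.1]
finger_gap: 0.6
```

move_arm([
  {"travel": [0, 0, 0], "twist": [0, 0, 0]},
  {"travel": [0, 0, 0], "twist": [0, 0, 0]},
  {"travel": [0, 0, 0], "twist": [0, 0, 0]},
  {"travel": [0, 0, 0], "twist": [0, 0, 0]},
  {"travel": [0, 0, 0], "twist": [0, 0, 0]},
  {"travel": [0, 0, 0], "twist": [0, 0, 0]},
  {"travel": [0, 0, 0], "twist": [0, 0, 0]},
  {"travel": [0, 0, 0], "twist": [0, 0, 0]},
], claw=0, squeeze=40)

```text
time_s: 3.9
tool_pos: [502.2, -148.9, 139.0]
orientation: [3.141, -0.003, -0.14]
contact_force: [-1.1, -0.1, 7.0]
finger_gap: 0.108
```

move_arm([
  {"travel": [0, 0, -2], "twist": [0, 0, 0]},
  {"travel": [0, -6, 0], "twist": [0, 0, 0]},
  {"travel": [0, -12, 0], "twist": [0, 0, 0]},
  {"travel": [0, -15, 0], "twist": [0, 0, 0]},
  {"travel": [0, -15, 0], "twist": [0, 0, 0]},
  {"travel": [0, -15, 0], "twist": [0, 0, 0]},
  {"travel": [0, -15, 0], "twist": [0, 0, 0]},
])

```text
time_s: 4.6
tool_pos: [512.0, -69.6, 139.0]
orientation: [-3.141, 0.001, -0.14]
contact_force: [0.0, -1.8, -2.2]
finger_gap: 0.109
```

move_arm([
  {"travel": [0, -15, 0], "twist": [0, 0, 0]},
  {"travel": [0, -15, 0], "twist": [0, 0, 0]},
  {"travel": [0, -15, 0], "twist": [0, 0, 0]},
  {"travel": [0, -15, 0], "twist": [0, 0, 0]},
  {"travel": [0, -15, 0], "twist": [0, 0, 0]},
  {"travel": [0, -15, 0], "twist": [0, 0, 0]},
  {"travel": [0, -12, 0], "twist": [0, 0, 0]},
  {"travel": [0, -6, 0], "twist": [0, 0, 0]},
  {"travel": [0, 0, 1], "twist": [0, 0, 0]},
  {"travel": [0, 0, 0], "twist": [0, 0, 0]},
])

```text
time_s: 5.6
tool_pos: [527.7, 36.2, 139.1]
orientation: [-3.14, -0.001, -0.14]
contact_force: [-0.3, 2.7, 0.7]
finger_gap: 0.108
```

move_arm([
  {"travel": [0, 0, 0], "twist": [0, 0, 0]},
  {"travel": [0, 0, 0], "twist": [0, 0, 0]},
  {"travel": [0, 0, 0], "twist": [0, 0, 0]},
  {"travel": [0, 0, 0], "twist": [0, 0, 0]},
  {"travel": [0, 0, 0], "twist": [0, 0, 0]},
], claw=0.6)

```text
time_s: 6.1
tool_pos: [527.2, 35.3, 138.3]
orientation: [3.141, -0.0, -0.141]
contact_force: [-0.2, -0.2, 0.6]
finger_gap: 0.601
```

move_arm([
  {"travel": [0, 0, -15], "twist": [0, 0, 0]},
  {"travel": [0, 0, -25], "twist": [0, 0, 0]},
  {"travel": [0, 0, -40], "twist": [0, 0, 0]},
  {"travel": [0, 0, -40], "twist": [0, 0, 0]},
  {"travel": [0, 0, -40], "twist": [0, 0, 0]},
  {"travel": [0, 0, -40], "twist": [0, 0, 0]},
  {"travel": [0, 0, 0], "twist": [0, 0, 0]},
  {"travel": [0, 0, 0], "twist": [0, 0, 0]},
])

```text
time_s: 6.9
tool_pos: [527.7, 35.6, 340.9]
orientation: [-3.141, -0.004, -0.14]
contact_force: [-0.4, 0.1, -0.6]
finger_gap: 0.598
```

Run:
```python
from h import *
s=read_state();T=toolT();print(np.round(s['tool_pos'],1),np.round(s['orientation'],3),s['finger_gap'])
w=imaging.capture('wrist');c=imaging.capture('top');d=imaging.capture('side')
for n,P in(('w',pts(w,T@w['T_tool_cam'])),('t',pts(c)),('s',pts(d))):
    q=P.reshape(-1,3);q=q[(abs(q[:,0]-515)<85)&(q[:,1]>-200)&(q[:,1]<70)]
    for a,b in((150,170),(105,133),(30,50)):
        p=q[(q[:,2]>a)&(q[:,2]<b)]
        if a==105: p=p[(abs(p[:,0]-515)<30)&(abs(p[:,1]+58)<75)]
        if len(p)<20: print(n,a,len(p));continue
        r=cv2.minAreaRect(p[:,:2].astype(np.float32));print(n,a,len(p),np.round(np.median(p,0),1),np.round(r[0]),np.round(r[1],1),round(r[2],1))
        if a==150:
            for sgn in(-1,1):
                k=p[(p[:,1]+58)*sgn>0]
                if len(k)>20:
                    r=cv2.minAreaRect(k[:,:2].astype(np.float32));print('  end',len(k),np.round(r[0],1),np.round(r[1],1),round(r[2],1))
save(d,'s2')
```

```text
[527.7  35.6 340.9] [-3.141 -0.004 -0.14 ] 0.5984112825128513
w 150 1655 [ 512.1 -145.2  159.5] [513. -58.] [200.9  70.6] 81.7
  end 1014 [ 499.8 -150.9] [12.1 70.6] 81.5
  end 641 [526.8  37.3] [ 9.2 70. ] 82.1
w 105 1902 [514.4 -59.  126.5] [513. -58.] [153.4  16.3] 81.8
w 30 2089 [498.8 -75.2  39.7] [512. -62.] [187.6 110.6] 82.1
t 150 87 [ 498.  -151.7  159.9] [538. -73.] [207.3  65.2] 62.3
  end 84 [ 497.5 -152. ] [10.2 69.7] 81.9
t 105 172 [506.9 -80.1 126.1] [508. -82.] [105.   17.7] 81.0
t 30 256 [527.8 -89.4  38.9] [507. -90.] [131.6 112.8] 82.7
s 150 251 [513.9  31.1 158.7] [514. -56.] [202.   70.9] 82.2
  end 120 [ 499.3 -149.6] [11.6 68.2] 82.7
  end 131 [526.3  37.4] [12.6 70.9] 80.6
s 105 319 [514.7 -55.5 125.7] [513. -58.] [151.   17.8] 81.7
s 30 579 [539.3 -66.5  38.8] [513. -57.] [205.8 113.5] 81.7
```

View pics/s2.png

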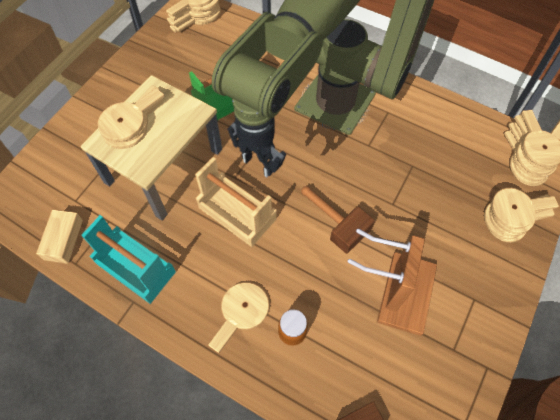

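The tote stands free on the bench at (195-275, 165-240) in the side view, with its axis at 82° and centre at (513, -58). All of its end at y of about -165 is past the shelf front (-222), and it has been released. Next I turn and grip the handle at the middle.

move_arm([
  {"travel": [0, 0, 0], "twist": [0, 0, -0.1428]},
  {"travel": [0, 0, 0], "twist": [0, 0, -0.1428]},
  {"travel": [0, 0, 0], "twist": [0, 0, -0.1428]},
  {"travel": [0, 0, 0], "twist": [0, 0, -0.1428]},
  {"travel": [0, 0, 0], "twist": [0, 0, -0.1428]},
  {"travel": [0, 0, 0], "twist": [0, 0, -0.1428]},
  {"travel": [0, 0, 0], "twist": [0, 0, -0.1428]},
  {"travel": [0, 0, 0], "twist": [0, 0, -0.1428]},
  {"travel": [0, 0, 0], "twist": [0, 0, -0.1428]},
  {"travel": [0, 0, 0], "twist": [0, 0, -0.1428]},
  {"travel": [0, 0, 0], "twist": [0, 0, -0.1428]},
  {"travel": [-31, -0.5, 0], "twist": [0, 0, 0]},
  {"travel": [-31, -0.5, 0], "twist": [0, 0, 0]},
  {"travel": [-32, -0.5, 0], "twist": [0, 0, 0]},
  {"travel": [0, 0, 0], "twist": [0, 0, 0]},
  {"travel": [0, 0, 0], "twist": [0, 0, 0]},
])

```text
time_s: 8.65
tool_pos: [512.0, -57.5, 336.8]
orientation: [-3.139, -0.001, 1.429]
contact_force: [-0.7, 0.3, -0.1]
finger_gap: 0.602
```

move_arm([
  {"travel": [0, 0, 40], "twist": [0, 0, 0]},
  {"travel": [0, 0, 40], "twist": [0, 0, 0]},
  {"travel": [0, 0, 40], "twist": [0, 0, 0]},
  {"travel": [0, 0, 40], "twist": [0, 0, 0]},
  {"travel": [0, 0, 40], "twist": [0, 0, 0]},
  {"travel": [0, 0, 22], "twist": [0, 0, 0]},
  {"travel": [0, 0, 15], "twist": [0, 0, 0]},
  {"travel": [0, 0, 0], "twist": [0, 0, 0]},
  {"travel": [0, 0, 0], "twist": [0, 0, 0]},
])

```text
time_s: 9.55
tool_pos: [513.2, -56.9, 102.1]
orientation: [3.141, -0.0, 1.431]
contact_force: [-0.7, 0.2, -0.2]
finger_gap: 0.597
```

move_arm([
  {"travel": [0, 0, 0], "twist": [0, 0, 0]},
  {"travel": [0, 0, 0], "twist": [0, 0, 0]},
  {"travel": [0, 0, 0], "twist": [0, 0, 0]},
  {"travel": [0, 0, 0], "twist": [0, 0, 0]},
  {"travel": [0, 0, 0], "twist": [0, 0, 0]},
  {"travel": [0, 0, 0], "twist": [0, 0, 0]},
  {"travel": [0, 0, 0], "twist": [0, 0, 0]},
  {"travel": [0, 0, 0], "twist": [0, 0, 0]},
], claw=0, squeeze=70)

```text
time_s: 10.35
tool_pos: [513.8, -57.5, 103.1]
orientation: [3.138, 0.0, 1.43]
contact_force: [0.3, 0.8, 6.2]
finger_gap: 0.158
```

move_arm([
  {"travel": [0, 0, -10], "twist": [0, 0, 0]},
  {"travel": [0, 0, -20], "twist": [0, 0, 0]},
  {"travel": [0, 0, -25], "twist": [0, 0, 0]},
  {"travel": [0, 0, -25], "twist": [0, 0, 0]},
  {"travel": [0, 0, -25], "twist": [0, 0, 0]},
  {"travel": [0, 0, -20], "twist": [0, 0, 0]},
  {"travel": [0, 0, -10], "twist": [0, 0, 0]},
  {"travel": [0, 0, 0], "twist": [0, 0, 0]},
  {"travel": [0, 0, 0], "twist": [0, 0, 0]},
])

```text
time_s: 11.25
tool_pos: [511.7, -57.1, 234.7]
orientation: [-3.139, -0.0, 1.431]
contact_force: [0.2, -0.4, -4.7]
finger_gap: 0.167
```

move_arm([
  {"travel": [10, -1.4, 2], "twist": [0, 0, 0]},
  {"travel": [20, -2.8, 4], "twist": [0, 0, 0]},
  {"travel": [20, -2.8, 4], "twist": [0, 0, 0]},
  {"travel": [20, -2.8, 4], "twist": [0, 0, 0]},
  {"travel": [20, -2.8, 0], "twist": [0, 0, 0]},
  {"travel": [20, -2.8, 0], "twist": [0, 0, 0]},
  {"travel": [10, -1.4, 0], "twist": [0, 0, 0]},
  {"travel": [0, 0, 0], "twist": [0, 0, 0.06]},
  {"travel": [0, 0, 0], "twist": [0, 0, 0.11]},
  {"travel": [0, 0, 0], "twist": [0, 0, 0.11]},
  {"travel": [0, 0, 0], "twist": [0, 0, 0.11]},
  {"travel": [0, 0, 0], "twist": [0, 0, 0.11]},
  {"travel": [0, 0, 0], "twist": [0, 0, 0.11]},
  {"travel": [0, 0, 0], "twist": [0, 0, 0.11]},
  {"travel": [0, 0, 0], "twist": [0, 0, 0.11]},
  {"travel": [0, 0, 0], "twist": [0, 0, 0.11]},
  {"travel": [0, 0, 0], "twist": [0, 0, 0.11]},
  {"travel": [0, 0, 0], "twist": [0, 0, 0.11]},
  {"travel": [0, 0, 0], "twist": [0, 0, 0.063]},
  {"travel": [0, 0, 0], "twist": [0, 0, 0]},
])

```text
time_s: 13.25
tool_pos: [512.2, 63.9, 221.3]
orientation: [-3.141, 0.002, 0.208]
contact_force: [1.1, 0.3, -4.8]
finger_gap: 0.162
```

```bash
cat > m.py <<'E'
# tote pose in hand (end boards, handle) and the stand's board and prongs, from the fixed cameras and the wrist
from h import *
import sys
s=read_state();T=toolT();tp=s['tool_pos'];print(np.round(tp,1),np.round(s['orientation'],3),s['finger_gap'],np.round(s['contact_force'],1))
w=imaging.capture('wrist');c=imaging.capture('top');d=imaging.capture('side')
for n,i in(('w',w),('t',c),('s',d)):
    save(i,n+sys.argv[1])
    P=pts(i,T@i['T_tool_cam'] if n=='w' else None)
    np.savez(n+sys.argv[1],P=P,C=i['color'])
    q=(P.reshape(-1,3)-tp)@T[:3,:3]*[1,-1,-1]  # along bar, left, up from the TCP
    for nm,lo,hi in(('end+',80,120),('end-',-120,-80)):
        k=q[(q[:,0]>lo)&(q[:,0]<hi)&(abs(q[:,1])<40)&(q[:,2]>45)&(q[:,2]<75)]
        if len(k)>15: 
            t=k[k[:,2]>np.percentile(k[:,2],90)-6]
            r=cv2.minAreaRect(t[:,:2].astype(np.float32));print(n,nm,len(t),'med',np.round(np.median(t,0),1),'rect',np.round(r[0],1),np.round(r[1],1),round(r[2],1))
E
python3 m.py 3
```

```text
[512.2  63.9 221.3] [-3.141e+00  2.000e-03  2.080e-01] 0.1618751715777922 [ 1.1  0.3 -4.8]
w end+ 5499 med [90.  -0.6 56.3] rect [90.5 -0.3] [71.   3.6] 90.0
s end+ 149 med [95.   2.  56.3] rect [94.4  1.4] [12.7 70. ] 1.2
s end- 31 med [-95.   28.7  56.5] rect [-95.7  27.4] [11.9 17.9] 3.3
```

View pics/w3.png

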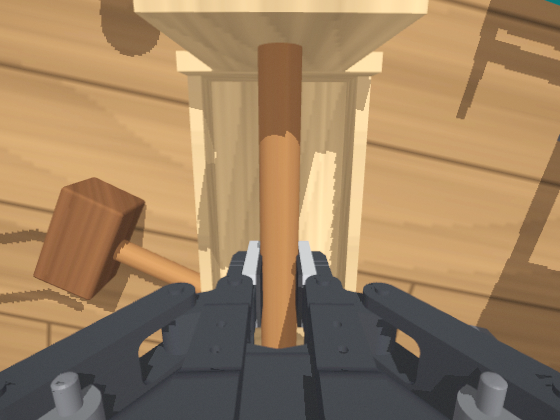

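The wrist view shows the bar gripped squarely at its middle (280, 270), with the tote level below it. The bar centre is 16.5 above the TCP, so the hanging TCP height is about 182.5. I bring the tote in front of the prongs.

move_arm([
  {"travel": [4.5, -9.1, 0], "twist": [0, 0, 0]},
  {"travel": [9.1, -18.2, 0], "twist": [0, 0, 0]},
  {"travel": [9.1, -18.2, 0], "twist": [0, 0, 0]},
  {"travel": [9.1, -18.2, 0], "twist": [0, 0, 0]},
  {"travel": [9.1, -18.2, 0], "twist": [0, 0, 0]},
  {"travel": [9.1, -18.2, 0], "twist": [0, 0, 0]},
  {"travel": [9.1, -18.2, 0], "twist": [0, 0, 0]},
  {"travel": [4.6, -9.2, 0], "twist": [0, 0, 0]},
  {"travel": [0, 0, 0], "twist": [0, 0, 0]},
  {"travel": [0, 0, 0], "twist": [0, 0, 0]},
])

```text
time_s: 14.4
tool_pos: [548.5, 201.6, 222.1]
orientation: [3.141, 0.001, 0.208]
contact_force: [-0.4, 0.4, -5.3]
finger_gap: 0.166
```

```bash
python3 m.py 4
python3 - <<'E'
from h import *
a=np.deg2rad(11.8);X=np.array([-np.sin(a),np.cos(a)]);Y=np.array([np.cos(a),np.sin(a)])
S=np.array([520.5,329])
for n in('top0','side0','t4','s4'):
    d=np.load(n+'.npz');q=d['P'].reshape(-1,3);C=d['C'].reshape(-1,3).astype(int)
    l=np.c_[(q[:,:2]-S)@X,(q[:,:2]-S)@Y,q[:,2]]
    grey=(C.max(1)-C.min(1)<35)&(C.max(1)>90)
    for sg in(-40,40):
        k=l[grey&(abs(l[:,1]-sg)<15)&(l[:,0]>-50)&(l[:,0]<80)&(l[:,2]>175)&(l[:,2]<216)]
        if len(k)<15: print(n,sg,len(k));continue
        f=np.polyfit(k[:,0],k[:,1],1);print(n,sg,len(k),'slope',round(f[0],3),'mid y',round(f[1],1),'x range',np.round(np.percentile(k[:,0],[1,99]),1))
        b=[np.median(k[abs(k[:,0]-x)<6,2]) for x in range(-36,80,12)];print('   z',np.round(b,0))
E
```

```text
[548.5 201.6 222.1] [3.141e+00 1.000e-03 2.080e-01] 0.16624021325573368 [-0.4  0.4 -5.3]
w end+ 5483 med [90.  -0.1 56.3] rect [90.6 -0.2] [ 4.  70.9] 0.2
s end+ 166 med [94.8  1.9 56.5] rect [94.5  0.6] [12.8 70.2] 1.0
top0 -40 133 slope -0.004 mid y -42.7 x range [-40.5  79.4]
   z [207. 202. 198. 191. 192. 191. 191. 196. 197. 198.]
top0 40 130 slope -0.0 mid y 37.5 x range [-39.9  78.6]
   z [208. 203. 195. 190. 190. 192. 194. 196. 196. 197.]
side0 -40 214 slope -0.0 mid y -39.0 x range [-38.5  78.9]
   z [208. 203. 197. 191. 190. 191. 192. 195. 196. 198.]
side0 40 210 slope -0.016 mid y 41.3 x range [-38.2  78.6]
   z [208. 203. 198. 191. 190. 192. 193. 195. 197. 198.]
t4 -40 122 slope -0.009 mid y -42.7 x range [-29.5  78.6]
   z [ nan 203. 197. 191. 190. 191. 194. 196. 196. 199.]
t4 40 116 slope -0.001 mid y 37.3 x range [-24.1  79. ]
   z [ nan 203. 197. 191. 192. 191. 195. 196. 197. 201.]
s4 -40 216 slope 0.001 mid y -39.0 x range [-38.5  78.7]
   z [208. 203. 197. 191. 191. 192. 193. 194. 197. 197.]
s4 40 210 slope -0.017 mid y 41.3 x range [-38.3  78.8]
   z [209. 202. 198. 191. 190. 192. 194. 195. 198. 198.]
  return _methods._mean(a, axis=axis, dtype=dtype,
  ret = ret.dtype.type(ret / rcount)
```

View pics/s4.png

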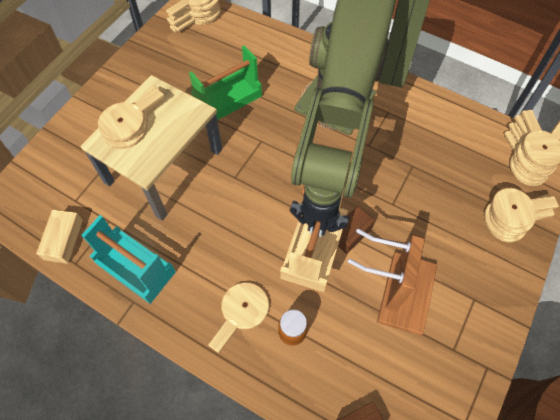

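The side view shows the tote at (310, 250), in front of the prong tips and aligned with them. The prong low points fit my seat of (520.5, 329, 190) within about 2 mm. Now I move in over the prongs.

move_arm([
  {"travel": [0, -6, 0], "twist": [0, 0, 0]},
  {"travel": [-0.1, -12, 0], "twist": [0, 0, 0]},
  {"travel": [-0.1, -15, 0], "twist": [0, 0, 0]},
  {"travel": [-0.1, -15, 0], "twist": [0, 0, 0]},
  {"travel": [-0.2, -15, 0], "twist": [0, 0, 0]},
  {"travel": [-0.2, -15, 0], "twist": [0, 0, 0]},
  {"travel": [-0.2, -15, 0], "twist": [0, 0, 0]},
  {"travel": [-0.2, -15, 0], "twist": [0, 0, 0]},
  {"travel": [0, -12, 0], "twist": [0, 0, 0]},
  {"travel": [0, -7, 0], "twist": [0, 0, 0]},
  {"travel": [0, -3.4, 0], "twist": [0, 0, 0]},
  {"travel": [0, 0, 0], "twist": [0, 0, 0]},
  {"travel": [0, 0, 0], "twist": [0, 0, 0]},
])

```text
time_s: 15.85
tool_pos: [520.9, 328.8, 222.3]
orientation: [3.141, 0.0, 0.207]
contact_force: [0.7, 0.1, -3.9]
finger_gap: 0.162
```

move_arm([
  {"travel": [0, 0, 8], "twist": [0, 0, 0]},
  {"travel": [0, 0, 10], "twist": [0, 0, 0]},
  {"travel": [0, 0, 8], "twist": [0, 0, 0]},
  {"travel": [0, 0, 5], "twist": [0, 0, 0]},
  {"travel": [0, 0, 3], "twist": [0, 0, 0]},
  {"travel": [0, 0, 2], "twist": [0, 0, 0]},
  {"travel": [0, 0, 0], "twist": [0, 0, 0]},
  {"travel": [0, 0, 0], "twist": [0, 0, 0]},
])

```text
time_s: 16.65
tool_pos: [521.0, 329.3, 186.7]
orientation: [-3.141, -0.001, 0.208]
contact_force: [-1.1, -0.5, -3.9]
finger_gap: 0.159
```

move_arm([
  {"travel": [0, 0, 1.5], "twist": [0, 0, 0]},
  {"travel": [0, 0, 1], "twist": [0, 0, 0]},
  {"travel": [0, 0, 0], "twist": [0, 0, 0]},
  {"travel": [0, 0, 0], "twist": [0, 0, 0]},
])

```text
time_s: 17.05
tool_pos: [520.8, 329.2, 183.8]
orientation: [-3.142, 0.0, 0.208]
contact_force: [0.6, -0.1, -5.1]
finger_gap: 0.16
```

```bash
python3 m.py 5; python3 -c "
import cv2
a=cv2.imread('pics/s5.png')[180:360,260:460];cv2.imwrite('pics/s5c.png',cv2.resize(a,None,fx=3.2,fy=3.2,interpolation=cv2.INTER_CUBIC))"
```

```text
[520.8 329.2 183.8] [-3.142  0.     0.208] 0.1596322900181824 [ 0.6 -0.1 -5.1]
w end+ 5508 med [90.  -0.1 56.2] rect [90.6 -0.1] [70.6  3.9] 89.9
s end+ 160 med [95.1  2.  56.6] rect [94.8  2.1] [68.9 13. ] 89.9
```

View pics/s5c.png

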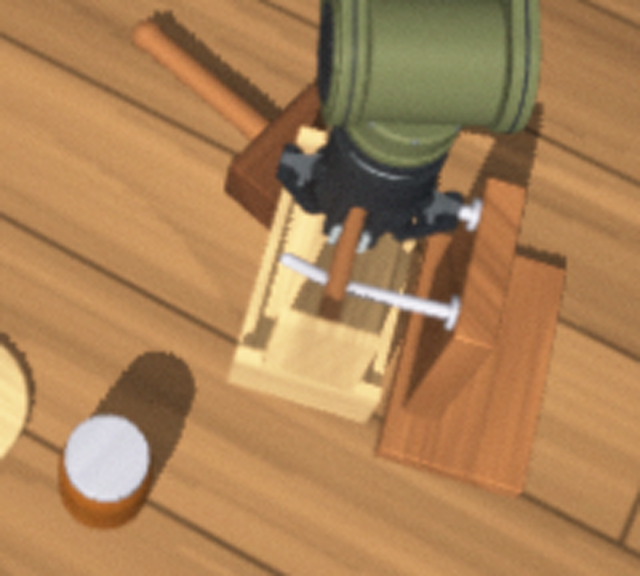

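The crop shows the bar crossing the near prong at (340, 290), about at its low point, and the load is still on the gripper. I lower in 1 mm steps until the force changes.

move_arm([
  {"travel": [0, 0, 0.7], "twist": [0, 0, 0]},
  {"travel": [0, 0, 0.5], "twist": [0, 0, 0]},
  {"travel": [0, 0, 0], "twist": [0, 0, 0]},
  {"travel": [0, 0, 0], "twist": [0, 0, 0]},
])

```text
time_s: 17.6
tool_pos: [521.0, 329.2, 183.2]
orientation: [-3.141, -0.001, 0.208]
contact_force: [-0.1, -0.1, -1.2]
finger_gap: 0.16
```

move_arm([
  {"travel": [0, 0, 0.7], "twist": [0, 0, 0]},
  {"travel": [0, 0, 0], "twist": [0, 0, 0]},
  {"travel": [0, 0, 0], "twist": [0, 0, 0]},
])

```text
time_s: 17.9
tool_pos: [521.0, 329.4, 182.9]
orientation: [-3.141, -0.001, 0.208]
contact_force: [-3.0, -1.0, 3.2]
finger_gap: 0.163
```

The load is on the prongs. Release gently and rise.

move_arm([
  {"travel": [0, 0, 0], "twist": [0, 0, 0]},
  {"travel": [0, 0, 0], "twist": [0, 0, 0]},
  {"travel": [0, 0, 0], "twist": [0, 0, 0]},
], claw=0.25, squeeze=20)

```text
time_s: 18.2
tool_pos: [520.9, 329.2, 181.7]
orientation: [-3.142, -0.0, 0.208]
contact_force: [0.3, -0.2, -0.5]
finger_gap: 0.249
```

move_arm([
  {"travel": [0, 0, 0], "twist": [0, 0, 0]},
  {"travel": [0, 0, 0], "twist": [0, 0, 0]},
  {"travel": [0, 0, 0], "twist": [0, 0, 0]},
  {"travel": [0, 0, 0], "twist": [0, 0, 0]},
  {"travel": [0, 0, 0], "twist": [0, 0, 0]},
  {"travel": [0, 0, 0], "twist": [0, 0, 0]},
  {"travel": [0, 0, 0], "twist": [0, 0, 0]},
  {"travel": [0, 0, 0], "twist": [0, 0, 0]},
], claw=0.6)

```text
time_s: 19.0
tool_pos: [520.8, 329.2, 181.9]
orientation: [-3.142, -0.0, 0.208]
contact_force: [-0.5, -0.3, -0.9]
finger_gap: 0.601
```

move_arm([
  {"travel": [0, 0, -5], "twist": [0, 0, 0]},
  {"travel": [0, 0, -10], "twist": [0, 0, 0]},
  {"travel": [0, 0, -15], "twist": [0, 0, 0]},
  {"travel": [0, 0, -20], "twist": [0, 0, 0]},
  {"travel": [0, 0, -30], "twist": [0, 0, 0]},
  {"travel": [0, 0, -30], "twist": [0, 0, 0]},
  {"travel": [0, 0, -30], "twist": [0, 0, 0]},
  {"travel": [0, 0, -30], "twist": [0, 0, 0]},
  {"travel": [-30, 0, 0], "twist": [0, 0, 0]},
  {"travel": [-30, 0, 0], "twist": [0, 0, 0]},
  {"travel": [-30, 0, 0], "twist": [0, 0, 0]},
  {"travel": [-30, 0, 0], "twist": [0, 0, 0]},
  {"travel": [-30, 0, 0], "twist": [0, 0, 0]},
  {"travel": [0, 0, 0], "twist": [0, 0, 0]},
  {"travel": [0, 0, 0], "twist": [0, 0, 0]},
])

```text
time_s: 20.5
tool_pos: [374.0, 298.4, 353.8]
orientation: [-3.141, -0.003, 0.208]
contact_force: [0.2, 0.5, 1.0]
finger_gap: 0.605
```

```bash
cat > f.py <<'E'
from h import *
s=read_state();print(s['time_s'],np.round(s['tool_pos'],1),np.round(s['contact_force'],1))
a=np.deg2rad(11.8);X=np.array([-np.sin(a),np.cos(a)]);Y=np.array([np.cos(a),np.sin(a)]);S=np.array([520.5,329])
T=toolT()
for n in('side','top','wrist'):
    c=imaging.capture(n);q=pts(c,T@c['T_tool_cam'] if n=='wrist' else None).reshape(-1,3);save(c,n+'_f')
    l=np.c_[(q[:,:2]-S)@X,(q[:,:2]-S)@Y,q[:,2]]
    for nm,lo,hi in(('end+',85,110),('end-',-110,-85)):
        k=l[(l[:,1]>lo)&(l[:,1]<hi)&(abs(l[:,0])<50)&(l[:,2]>225)&(l[:,2]<260)]
        if len(k)>15:
            k=k[k[:,2]>np.percentile(k[:,2],90)-6];r=cv2.minAreaRect(k[:,:2].astype(np.float32));print(n,nm,len(k),'z',np.round(np.median(k[:,2]),1),np.round(r[0],1),np.round(r[1],1))
    k=l[(abs(l[:,1])<80)&(abs(l[:,0])<25)&(l[:,2]>199)&(l[:,2]<215)]
    if len(k)>15: print(n,'bar',len(k),np.round(np.median(k,0),1),'slope z/y',np.round(np.polyfit(k[:,1],k[:,2],1)[0],3),'dx/dy',np.round(np.polyfit(k[:,1],k[:,0],1)[0],3))
E
python3 f.py; python3 -c "
import cv2
a=cv2.imread('pics/side_f.png')[140:380,180:460];cv2.imwrite('pics/sf.png',cv2.resize(a,None,fx=2.4,fy=2.4,interpolation=cv2.INTER_CUBIC))"
```

```text
20.5 [374.  298.4 353.8] [0.2 0.5 1. ]
side end+ 160 z 239.4 [ 4.6 95.3] [12.3 69. ]
side end- 134 z 239.6 [  4.2 -94.8] [69.  13.7]
side bar 413 [  1.7   3.5 205.7] slope z/y -0.001 dx/dy -0.004
top end+ 65 z 240.8 [ 1.8 92.5] [12.4 66.3]
top bar 252 [ -0.9   4.3 206. ] slope z/y -0.0 dx/dy 0.016
wrist end- 1258 z 240.5 [  3.  -95.4] [10. 70.]
wrist bar 2292 [  0.6 -37.  207.4] slope z/y 0.011 dx/dy 0.014
```

View pics/sf.png

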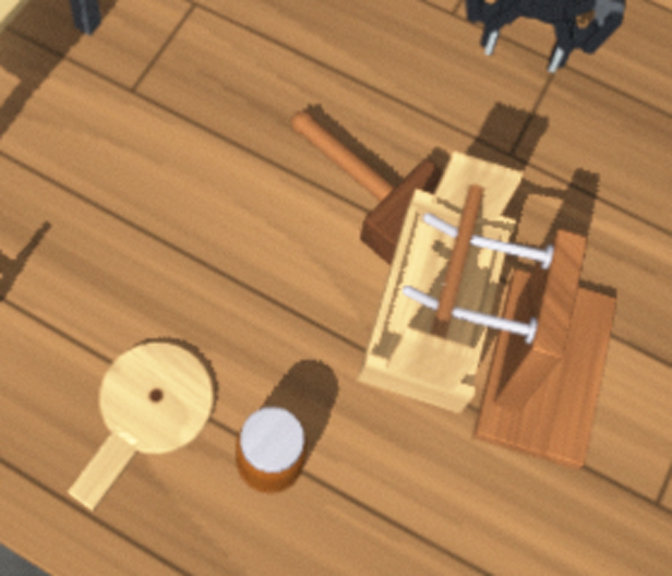

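The bar lies across both prongs at (472, 238) and (452, 310), and the mallet, jar and board are untouched. I wait a moment and check that it is at rest.

move_arm([
  {"travel": [0, 0, 0], "twist": [0, 0, 0]},
  {"travel": [0, 0, 0], "twist": [0, 0, 0]},
  {"travel": [0, 0, 0], "twist": [0, 0, 0]},
  {"travel": [0, 0, 0], "twist": [0, 0, 0]},
  {"travel": [0, 0, 0], "twist": [0, 0, 0]},
  {"travel": [0, 0, 0], "twist": [0, 0, 0]},
  {"travel": [0, 0, 0], "twist": [0, 0, 0]},
  {"travel": [0, 0, 0], "twist": [0, 0, 0]},
  {"travel": [0, 0, 0], "twist": [0, 0, 0]},
  {"travel": [0, 0, 0], "twist": [0, 0, 0]},
  {"travel": [0, 0, 0], "twist": [0, 0, 0]},
  {"travel": [0, 0, 0], "twist": [0, 0, 0]},
  {"travel": [0, 0, 0], "twist": [0, 0, 0]},
  {"travel": [0, 0, 0], "twist": [0, 0, 0]},
  {"travel": [0, 0, 0], "twist": [0, 0, 0]},
])

```text
time_s: 22.15
tool_pos: [374.0, 298.3, 351.9]
orientation: [-3.142, -0.0, 0.208]
contact_force: [0.0, -0.4, 0.4]
finger_gap: 0.6
```

```bash
python3 f.py
```

```text
22.15 [374.  298.3 351.9] [ 0.  -0.4  0.4]
side end+ 154 z 239.4 [ 4.8 95.5] [13.  69.2]
side end- 137 z 239.8 [  4.2 -95. ] [69.  13.8]
side bar 405 [  1.6   3.3 206. ] slope z/y -0.003 dx/dy -0.0
top end+ 74 z 240.2 [ 1.1 93.4] [66.2 12.5]
top bar 254 [ -0.8   4.8 205.8] slope z/y -0.003 dx/dy 0.013
wrist end- 1262 z 239.5 [  2.7 -95. ] [10.  69.8]
wrist bar 2256 [ 2.000e-01 -3.700e+01  2.062e+02] slope z/y 0.006 dx/dy 0.009
```

It is at rest and level, so I hand the job in.

```bash
python3 -c "
from rig import env
print(env.finish_job())"
```

```text
the job is handed in; nothing more can be done
None
```

The tote is hanging by its handle bar on both prongs of the hook stand, and the job is handed in at about 22 s of the 59 s allowed. I pulled it out by its exposed end board and let go of it on the open bench, about 55 mm clear of the shelf front. I then gripped it again by the middle of the handle, lowered it onto the prongs until they took the load, released it and moved the arm away.

**Last checks:**
- **Height and level:** both end-board tops read 239 to 240 mm high, which puts the bar centre at about 199.5 mm against the expected 199. The bar is level within about 0.3°.
- **Position:** the bar is within about 2 mm of the prongs' low point.
- **At rest:** two looks 1.6 s apart gave the same readings. The gripper was clear, with no real force on it.
- **Bystanders:** the mallet, jar and board looked undisturbed in the last side view. I did not measure their positions again.

**Disagreements:**
- The side and top cameras differ by about 3 mm on the position across the prongs, close to their stated calibration accuracy.
- The end-board tops sit 2 to 3 mm nearer the stand than the bar does. That could be a slight tilt or just measurement error.
- The first two move calls were refused for a missing key and moved nothing.

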